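# Photograph the specimen cup with a half-press and a full press of the shutter

### The arm

A 6-joint arm with a two-finger parallel gripper is mounted at the origin on a cart in front of the work surface, level with it; the furniture and walls round the work are solid. World frame = base frame: x ahead of the robot, y to its left, z up, the work surface at z = 0. Lengths are in m, angles in rad, forces in N, time in s.
With the tool pointing down it reaches from about 0.35 to 0.875 m from the base axis. Payload 4.2 kg.
Tool frame: the origin (TCP) lies midway between the tips of the shut fingers; the grasp point (between the pads) lies 19 mm behind it; z points along the fingers, y is the line along which they close (so a half turn about z gives the same grasp; the last joint's range is limited). The gripper opens to 85 mm and grips with 20 to 120 N. Pads are 22 mm wide; open, the fingers measure 114 mm over their backs; the gripper's body (76 mm by 85 mm) begins 54 mm behind the grasp point. The pads swing forward as they close: fully open they stand 13 mm farther back than shut.
Start: joints at [-1.042, 0.385, 0.008, 0, -1.194, -0.259], TCP at [0.167, -0.602, 0.231] pointing down, gripper open.
Joint ranges: [-3.14, 3.14], [-1.21, 2.06], [-1.07, 1.41], [-3.16, 2.05], [-2.99, -0.16], [-3.1, 3.1]. Speed limits (rad/s): [2.79, 2.79, 3.14, 3.14, 3.14, 3.14].

### API

Orientations are given as a 3x3 rotation matrix whose columns are the frame's x, y, z axes.
In Python, from rig import * gives the robot as it stands.
- The arm moves only by the shell command python3 -m creep 'ROWS' [FORCE]. ROWS is text: rows parted by semicolons, each of 7 numbers parted by spaces: the shift along the tool's x, y, z in mm, then the turn, a rotation vector about the tool's x, y, z in rad, then the closure, from -1 (fully open) to 1 (shut), so that 0 is half open. In form: tx ty tz rx ry rz jaw; .... A call has 1 to 12 rows; each row is the pose to reach, as a shift and turn from the pose commanded when the call began, along the tool's axes at that moment; what a row does not reach only later rows make up. A row lasts 1/8 s, in which the tool goes at most 62.5 mm and 10.7 degrees, less where a joint would pass 70% of its speed; a pose out of reach is approached as far as the arm can. A call with a gripper value outside its range is refused whole. The fingers move at their own pace and stop on an object; FORCE is the grip in N (left out, the last holds). Time passes only in rows, so rows that repeat a pose let the fingers close. It gives the time, the measured TCP pose, the force, the opening and the grip force at its end, in the units of the state.
- sense(): the state, without advancing time (a new reading comes with each control period).
- read_camera(name): name is "side" or "top" or "wrist"; returns (picture, depth): 420x560x3 uint8, blue, green, red; 420x560 float32, m along the optical axis (not along the pixel's ray), 0 where there is no reading.
- calibration(name): a dict with "K" (3x3 intrinsics, pixels), "cam_to_world" (4x4, takes a point from camera to world coordinates). Camera axes: x right, y up, looking along -z (the intrinsics and any distortion apply to the point x, -y, -z); pixel columns grow to the right and rows downward; lengths in m; the calibration is good to about 2 mm. A picture is of the moment at which its call begins: read the wrist's pose just before it. calibration takes no time and is no camera call; for the wrist camera it gives the pose at the moment of the call.
- job_done(): hands the job in; it is judged then, once.
The state is a dict: "time": time; "joint_pos": joint angles; "qvel": joint speeds; "joint_torque": joint torques, N m; "eef_pos": TCP position; "tool_rot": TCP orientation; "force": force on the tool from outside, world axes, zero at the start; "moment": the same for the moment, N m; "opening": finger opening in m; "grasp_force": force on a finger pad.
Only numpy, scipy, OpenCV 4.12 (cv2) and the standard library are available. Lean on these libraries where they do the work, as an engineer would, in place of code of your own. Each camera call takes 0.05 s, during which the arm holds its last target. There are 200 camera calls.

### The job

Photograph the specimen cup for the record: stand it upright in the middle of the round stage in front of the camera and let go of it. Then press the camera's shutter button half-way, down to its first click, hold it there for a good second so that the camera can focus, and only then press it right down to take the picture and let it come up again. The cup stays on the stage, and the swab jar and the dropper bottle are left standing where they are.

Things in the scene. Friction and masses are not known exactly. Their poses are not given: they have to be found in the camera images.
- specimen_cup: specimen cup, loose, about 80 g: squat white tapered cup with a wider flat ribbed white screw lid (62 mm across, 60 to 73 mm above the underside; fixed). Origin: centre of the underside, z up its axis. It stands on the worktop in a row with the swab jar and the dropper bottle, in any order, about 115 mm apart along y. Grasp it round the lid from above
- swab_jar: swab jar, loose, to be left alone: clear upright jar of swabs, 62 mm across, 92 mm high, with a round knob on its lid. Origin: centre of the underside, z up
- dropper: dropper bottle, loose, to be left alone: slim brown bottle with a pointed cap, 31 mm across, 88 mm high. Origin: centre of the underside, z up
- photo_stand: photo stand, fixed: aluminium plate 120 (x) x 260 (y) x 8 mm, origin centre of its underside; round stage at its y = +75 mm; at y = -75 mm a black camera looking along +y at the stage. Camera body 105 (x) x 40 (y) mm, flat top 94 mm above the worktop, lens reaching to y = -28 mm. On its top: shutter button at x = +36 mm; low dial, 4 mm high, not used, at x = -36 mm
- stage_top (a point): centre of the top face of the grey round stage, 90 mm across, 20 mm above the worktop; a thin dark ring of 68 mm diameter marks the middle, and the cup stands inside it. Axes parallel to the photo stand's
- shutter_top (a point): centre of the top of the shutter button: plain round metal, 20 mm across, 17 mm above the camera's top (111 mm above the worktop when up), springs up by itself; the point moves with it. Travel straight down 10 mm: first 5 mm light (1 to 3 N) to the first click, where it stops until the push exceeds 9 N; then 5 mm more (9 to 12 N) to the bottom. Collar 28 mm wide, 3 mm high
- shutter_first (a joint): first stage of the shutter button, m: 0 up, 0.005 pressed down to the first click (half-pressed); stays at 0.005 during the full press
- shutter_second (a joint): second stage of the shutter button, m: 0 until the button is pressed beyond the first click, 0.005 pressed right down (picture taken)

How it is judged:
By the outcome, as a careful person would: the job done as asked, in the order asked, and still so for the second after the job is handed in, with the robot touching nothing.
It also fails if it takes over 51 s, if anything falls off the work surface, if the arm or the gripper's body presses on something with over 40 N, if the wrist force passes 120 N, or if a joint passes its speed limit or range.

## Working session

There is one attempt and no reset: what is moved stays moved. The work goes in short steps, Python scripts to look and compute and a shell command to move; the robot and the scene stay as the last step left them, time stands still between calls to the robot, and variables do not carry over. Pictures are saved under pics/ and viewed, at most 10 in all, crops included, and the job is handed in when it is done.

```bash
mkdir -p pics
cat > h.py <<'E'
from rig import *
import numpy as np, cv2
def snap(n,f):
    c=calibration(n); p,d=read_camera(n); cv2.imwrite('pics/'+f+'.png',p); np.savez('pics/'+f,d=d,K=c['K'],T=c['cam_to_world']); return p,d
def px(f,u,v,z=None):
    a=np.load('pics/'+f+'.npz'); K,T,d=a['K'],a['T'],a['d']
    r=np.array([(u-K[0,2])/K[0,0],-(v-K[1,2])/K[1,1],-1.])
    w=T[:3,:3]@r; o=T[:3,3]
    s=np.median(d[int(v)-1:int(v)+2,int(u)-1:int(u)+2]) if z is None else (z-o[2])/w[2]
    return o+s*w
def tool(p):  # world target -> tool-frame shift mm
    s=sense(); return 1000*np.array(s['tool_rot']).T@(np.array(p)-s['eef_pos'])
E
python3 - <<'E'
from h import *
for n in('top','side'):
    snap(n,n+'0'); c=calibration(n); print({k:(v if k!='cam_to_world' else np.round(v,2)) for k,v in c.items()})
s=sense();print(s['time'],np.round(s['tool_rot'],3),s['eef_pos'],s['opening'])
E
```

```text
{'K': array([[473.33622798,   0.        , 279.88050819],
       [  0.        , 473.33622798, 200.33242903],
       [  0.        ,   0.        ,   1.        ]]), 'cam_to_world': array([[-0.02,  1.  , -0.08,  0.42],
       [-1.  , -0.02, -0.01, -0.12],
       [-0.01,  0.08,  1.  ,  1.14],
       [ 0.  ,  0.  ,  0.  ,  1.  ]])}
{'K': array([[484.76172209,   0.        , 271.17727291],
       [  0.        , 484.76172209, 211.44703783],
       [  0.        ,   0.        ,   1.        ]]), 'cam_to_world': array([[-0.89,  0.3 , -0.33,  0.16],
       [-0.45, -0.6 ,  0.67,  0.58],
       [ 0.01,  0.74,  0.67,  0.76],
       [ 0.  ,  0.  ,  0.  ,  1.  ]])}
0.1 [[-0.964 -0.266 -0.001]
 [-0.266  0.964  0.002]
 [ 0.     0.002 -1.   ]] [ 0.16649756 -0.6019023   0.2303446 ] 0.08553489747141096
```

View pics/top0.png

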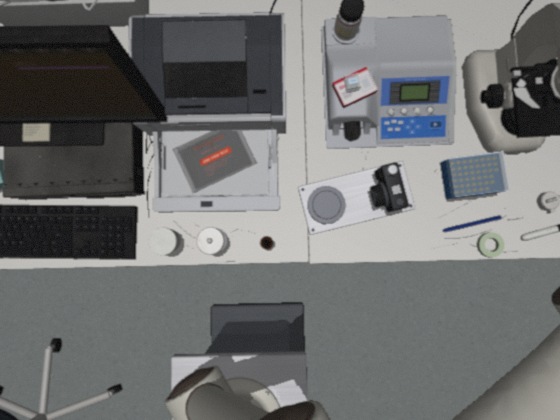

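View pics/side0.png

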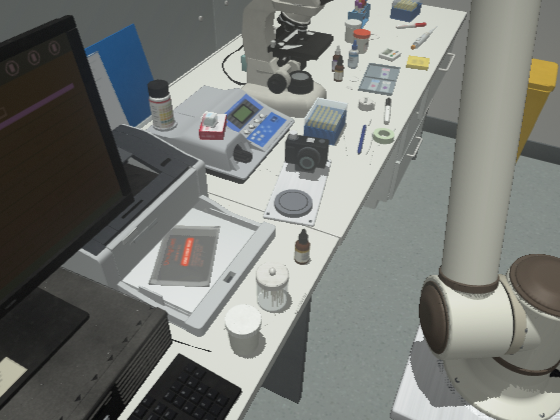

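Top view: cup at (163,241), jar (211,240), dropper (267,242), stage (326,204), camera around (390,190). Side view confirms the order. I'll enlarge the parts that matter.

Run:
```python
from h import *
p=cv2.imread('pics/top0.png')
a=cv2.resize(p[150:260,140:285],None,fx=5,fy=5,interpolation=2)[:,:720]
b=cv2.resize(p[150:245,295:420],None,fx=6,fy=6,interpolation=2)
cv2.imwrite('pics/ca.png',a);cv2.imwrite('pics/cb.png',b)
print(px('top0',163,241),px('top0',326,204),px('top0',211,240,.092),px('top0',267,242,.088), px('top0',200,230),px('top0',100,220))
```

```text
[0.42027855 0.15918447 0.07322823] [ 0.49830371 -0.21362729  0.01956589] [0.42007564 0.04807133 0.092     ] [ 0.41279052 -0.07516086  0.088     ] [0.44432184 0.08879486 0.00111874] [0.4732703  0.32318126 0.01923866]
```

View pics/ca.png

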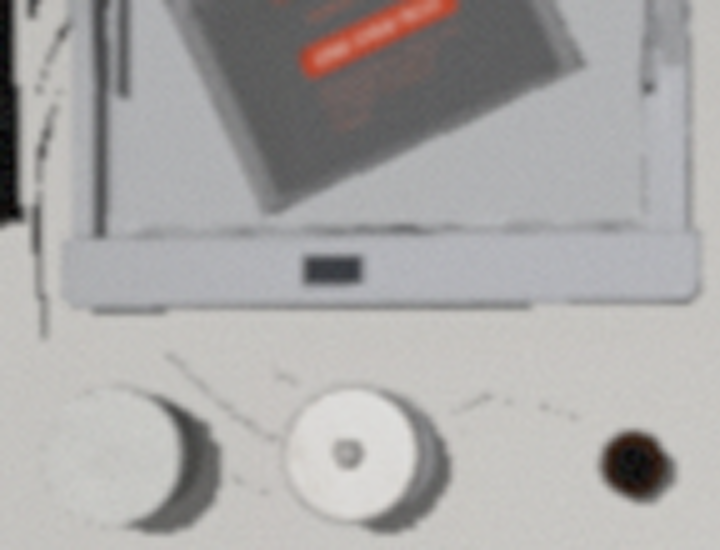

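View pics/cb.png

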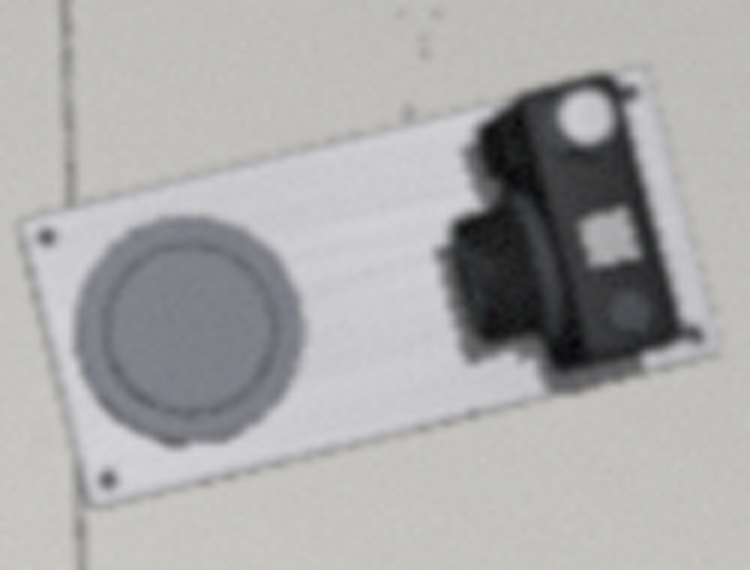

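The crops show the cup lid centre at (162.2,241.2), the stage centre at (326.3,204.8) and the shutter button, bright and round, at (392.2,168.9).

Run:
```python
from h import *
cup=px('top0',162.2,241.2,.073);st=px('top0',326.25,204.75,.02);sh=px('top0',392.2,168.9,.111);print(cup,st,sh)
d=sh-st; yaw=np.arctan2(d[1],d[0])-np.arctan2(-.15,.036); print(np.hypot(*d[:2]),np.degrees(yaw))
c=calibration('wrist')['cam_to_world'];s=sense();print(np.round(np.array(s['tool_rot']).T@(c[:3,3]-s['eef_pos']),3),np.round(np.array(s['tool_rot']).T@c[:3,:3],2))
for q in ([*st[:2],.26],[*cup[:2],.26],[*cup[:2],.0385]): print(tool(q))
```

```text
[0.41987161 0.16105052 0.073     ] [ 0.49648569 -0.21412555  0.02      ] [ 0.56526088 -0.35216847  0.111     ]
0.15422669379984094 12.987485809509826
[ 0.075  0.001 -0.144] [[-0.    0.96  0.29]
 [ 1.    0.   -0.  ]
 [-0.    0.29 -0.96]]
[-421.37685094  285.89182503  -29.151804  ]
[-447.49530686  667.91813687  -28.42827937]
[-447.51614721  667.49721106  193.07131969]
```

```bash
python3 -m creep '-40 27 -5 0 0 0 -1;-85 58 -15 0 0 0 -1;-135 92 -29 0 0 0 -1;-185 126 -29 0 0 0 -1;-235 160 -29 0 0 0 -1;-285 194 -29 0 0 0 -1;-335 228 -29 0 0 0 -1;-385 262 -29 0 0 0 -1;-410 278 -29 0 0 0 -1;-421 286 -29 0 0 0 -1;-421 286 -29 0 0 0 -1'
python3 - <<'E'
from h import *
s=sense();print(s['time'],s['eef_pos'],s['joint_pos'])
cup=[.4199,.1611]
print(tool([*cup,.2]))
E
```

```text
time: 1.48
eef_pos: [0.496, -0.2143, 0.2599]
tool_rot: [[-0.964, -0.267, -0.001], [-0.267, 0.964, 0.0], [0.001, 0.0, -1.0]]
force: [0.3, 0.7, -0.4]
opening: 0.0856
grasp_force: 0.0
1.475 [ 0.49599674 -0.21429651  0.25990003] [-1.07624492e-01  2.21020812e-01 -1.53095293e-01 -7.86442426e-05
 -1.19773678e+00 -1.19266639e+00]
[-27.02964934 382.05333078  60.04927373]
```

```bash
python3 -c "
from h import *
snap('wrist','w0')" && python3 -m creep '-3 40 0 0 0 0 -1;-7 90 5 0 0 0 -1;-10 140 15 0 0 0 -1;-14 190 25 0 0 0 -1;-18 240 35 0 0 0 -1;-22 290 45 0 0 0 -1;-25 335 55 0 0 0 -1;-27 370 60 0 0 0 -1;-27 382 60 0 0 0 -1;-27 382 60 0 0 0 -1;-27 382 60 0 0 0 -1'
python3 - <<'E'
from h import *
s=sense();a,_=snap('wrist','w1'); b=cv2.imread('pics/w0.png')
cv2.imwrite('pics/w01.png',np.hstack([cv2.resize(b,(400,300),interpolation=3),cv2.resize(a,(400,300),interpolation=3)]))
E
```

```text
time: 2.9
eef_pos: [0.4205, 0.1597, 0.2005]
tool_rot: [[-0.964, -0.265, 0.0], [-0.265, 0.964, 0.0], [-0.0, 0.0, -1.0]]
force: [-0.5, 0.2, -1.0]
opening: 0.0853
grasp_force: 0.0
```

View pics/w01.png

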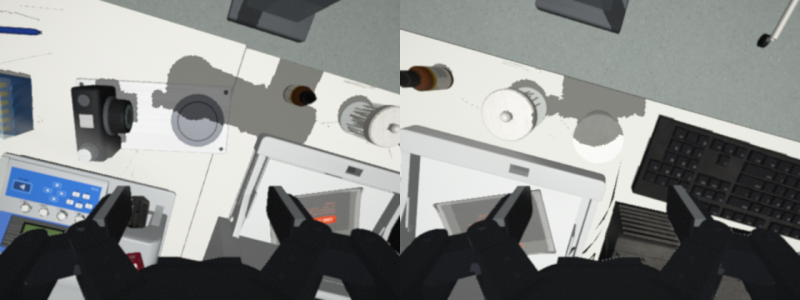

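Left, from above the stage: stage at (197,119), shutter at (84,155). Right, from above the cup: lid at (598,135), partly shadowed, with the jar at (514,112). I'll measure lid and stage from the depth.

```bash
cat >> h.py <<'E'
def cloud(f):
    a=np.load('pics/'+f+'.npz');K,T,d=a['K'],a['T'],a['d'];v,u=np.indices(d.shape)
    P=np.stack([(u-K[0,2])/K[0,0]*d,-(v-K[1,2])/K[1,1]*d,-d],-1)@T[:3,:3].T+T[:3,3]
    P[d==0]=9;return P
def disc(f,c,r,z0,z1):
    P=cloud(f).reshape(-1,3);m=(np.hypot(P[:,0]-c[0],P[:,1]-c[1])<r)&(P[:,2]>z0)&(P[:,2]<z1)
    Q=P[m];(x,y),rr=cv2.minEnclosingCircle(Q[:,:2].astype(np.float32));print(f,len(Q),'enclosing',x,y,rr,'mean',Q.mean(0))
E
python3 - <<'E'
from h import *
for f in('w1','top0'):disc(f,[.42,.161],.05,.067,.08)
for f in('w0','top0'):
  disc(f,[.4965,-.214],.055,.015,.026)
  disc(f,[.5653,-.352],.02,.105,.12)
print(tool([.42,.161,.0385]))
E
```

```text
w1 3875 enclosing 0.42263713479042053 0.16047443449497223 0.03155937418341637 mean [0.42132123 0.15988234 0.07418866]
top0 607 enclosing 0.4204075336456299 0.16202934086322784 0.03130807727575302 mean [0.42041005 0.16159897 0.07347337]
w0 4276 enclosing 0.4990144371986389 -0.2151525318622589 0.04509514570236206 mean [ 0.49731102 -0.21574725  0.02136419]
w0 374 enclosing 0.5655596256256104 -0.3540818393230438 0.010131357237696648 mean [ 0.56450368 -0.35301073  0.11121387]
top0 1115 enclosing 0.49708622694015503 -0.21320363879203796 0.04499751329421997 mean [ 0.49694907 -0.21277181  0.02033023]
top0 69 enclosing 0.5647940635681152 -0.3515012264251709 0.010054085403680801 mean [ 0.56475214 -0.35125223  0.11051657]
[  0.2680727    1.34924127 162.03400437]
```

```bash
python3 -m creep '0 1 40 0 0 0 -1;0 1 80 0 0 0 -1;0 1 115 0 0 0 -1;0 1 140 0 0 0 -1;0 1 155 0 0 0 -1;0 1 162 0 0 0 -1;0 1 162 0 0 0 -1;0 1 162 0 0 0 -1' && python3 -m creep '0 0 0 0 0 0 0.2;0 0 0 0 0 0 0.2;0 0 0 0 0 0 0.2;0 0 0 0 0 0 0.2;0 0 0 0 0 0 0.2;0 0 0 0 0 0 0.2;0 0 0 0 0 0 0.2;0 0 0 0 0 0 0.2' 35
```

```text
time: 3.95
eef_pos: [0.4206, 0.162, 0.039]
tool_rot: [[-0.964, -0.266, 0.001], [-0.266, 0.964, 0.001], [-0.001, 0.001, -1.0]]
force: [0.4, -0.1, 0.1]
opening: 0.0856
grasp_force: 0.0
time: 4.95
eef_pos: [0.4207, 0.1622, 0.0392]
tool_rot: [[-0.964, -0.267, 0.002], [-0.267, 0.964, 0.001], [-0.002, 0.0, -1.0]]
force: [-0.4, -1.0, 6.6]
opening: 0.0613
grasp_force: 37.1
```

```bash
python3 -m creep '0 0 -10 0 0 0 0.2;0 0 -30 0 0 0 0.2;0 0 -60 0 0 0 0.2;0 0 -90 0 0 0 0.2;0 0 -115 0 0 0 0.2;0 0 -125 0 0 0 0.2;0 0 -125 0 0 0 0.2'
python3 - <<'E'
from h import *
snap('side','s1'); p,_=snap('wrist','w2'); q=cv2.imread('pics/s1.png')
cv2.imwrite('pics/g.png',np.hstack([cv2.resize(q[150:360,180:400],(440,420)),cv2.resize(p,(360,270))[ :, :] if 0 else cv2.copyMakeBorder(cv2.resize(p,(360,270)),0,150,0,0,0)]))
print(tool([.497,-.214,.165]))
E
```

```text
time: 5.82
eef_pos: [0.42, 0.1619, 0.1635]
tool_rot: [[-0.964, -0.266, 0.0], [-0.266, 0.964, 0.001], [-0.001, 0.001, -1.0]]
force: [-0.7, 0.5, -0.1]
opening: 0.0612
grasp_force: 38.2
[  25.16544388 -382.55570998   -2.40892978]
```

View pics/g.png

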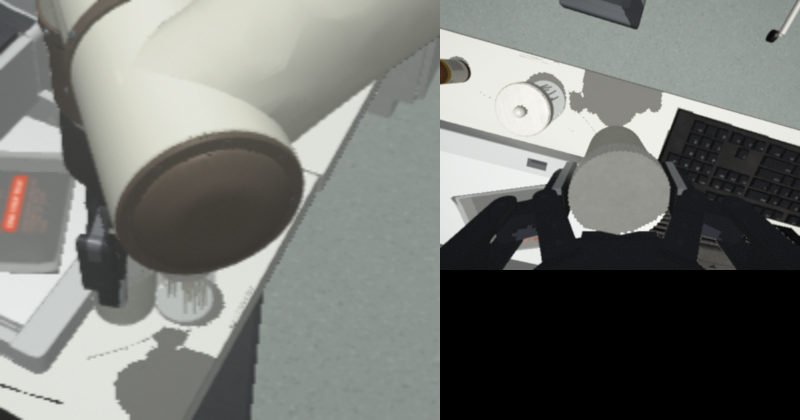

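The cup is held level between the pads (wrist view, lid at (619,190)). Next, move it above the stage.

```bash
python3 -m creep '1 -25 -20 0 0 0 0.2;4 -65 -22 0 0 0 0.2;7 -110 -22 0 0 0 0.2;10 -155 -22 0 0 0 0.2;13 -200 -22 0 0 0 0.2;16 -245 -22 0 0 0 0.2;19 -290 -22 0 0 0 0.2;22 -335 -22 0 0 0 0.2;24 -365 -22 0 0 0 0.2;25 -379 -22 0 0 0 0.2;25 -383 -22 0 0 0 0.2;25 -383 -22 0 0 0 0.2'
python3 - <<'E'
from h import *
s=sense();print(s['eef_pos']);snap('wrist','w3')
e=s['eef_pos'];disc('w3',e[:2],.036,.205,.235)
P=cloud('w3').reshape(-1,3);m=(np.hypot(P[:,0]-e[0],P[:,1]-e[1])<.045)&(P[:,2]>.19);print(np.histogram(P[m,2],bins=10))
E
```

```text
time: 7.42
eef_pos: [0.4978, -0.2134, 0.1849]
tool_rot: [[-0.964, -0.267, -0.001], [-0.267, 0.964, 0.0], [0.001, 0.001, -1.0]]
force: [-0.7, 1.0, -1.2]
opening: 0.061
grasp_force: 38.4
[ 0.49782539 -0.21340347  0.18487016]
w3 19914 enclosing 0.4956251382827759 -0.21385891735553741 0.0356559157371521 mean [ 0.49435385 -0.21367691  0.22053046]
(array([  688,   766,  1938, 17893,  1241,  2656,   819,  4938,  8023,
        4749]), array([0.19000362, 0.19946076, 0.2089179 , 0.21837504, 0.22783218,
       0.23728932, 0.24674646, 0.25620361, 0.26566075, 0.27511789,
       0.28457503]))
```

Run:
```python
from h import *
s=sense();R=np.array(s['tool_rot']);P=(cloud('w3').reshape(-1,3)-s['eef_pos'])@R
m=(np.hypot(P[:,0],P[:,1])<.04)&(P[:,2]<-.0335)&(P[:,2]>-.038)
Q=P[m];print(np.percentile(Q[:,0],[0,.2,1,99,99.8,100])*1e3,np.median(Q[:,2]))
for x in (-.015,-.005,.005,.015,.022):
    q=Q[abs(Q[:,0]-x)<.001][:,1];print(x,q.min(),q.max())
# tilt
A=np.c_[Q[:,:2],np.ones(len(Q))];print(np.linalg.lstsq(A,Q[:,2],rcond=None)[0])
print(tool([.497,-.214,.0585]))
```

```text
[-28.92775632 -27.52586836 -26.00925291  28.23455824  29.19108625
  29.97061855] -0.03567791666160043
-0.015 -0.026752087893673743 0.02943323777573954
-0.005 -0.02988012908880648 0.031845783547326284
0.005 -0.029953897438260896 0.03184876853189609
0.015 -0.02557723956819569 0.02811027924662804
0.022 -0.01976724920611468 0.02190480998619994
[ 0.00114332  0.04372325 -0.0357159 ]
[  1.01228708  -0.60742116 126.61662948]
```

```bash
python3 - <<'E'
from h import *
R=np.array(sense()['tool_rot'])
for f,c,r,z in(('w1',[.4215,.160],.027,.074),('w0',[.498,-.215],.04,.021)):
    P=cloud(f).reshape(-1,3)-[*c,z];m=(np.hypot(P[:,0],P[:,1])<r)&(abs(P[:,2])<.006);Q=P[m]@R
    print(f,np.linalg.lstsq(np.c_[Q[:,:2],np.ones(len(Q))],Q[:,2],rcond=None)[0])
E
python3 -m creep '1 0 40 0 0 0 0.2;1 0 80 0 0 0 0.2;1 0 105 0 0 0 0.2;1 0 116 0 0 0 0.2;1 0 121 0 0 0 0.2;1 0 121 0 0 0 0.2'
```

```text
w1 [ 0.00166189 -0.00068807 -0.00028338]
w0 [ 0.00123389  0.00051696 -0.00048367]
time: 8.22
eef_pos: [0.4977, -0.2141, 0.065]
tool_rot: [[-0.964, -0.267, 0.001], [-0.267, 0.964, -0.0], [-0.001, -0.001, -1.0]]
force: [0.3, 0.3, -0.6]
opening: 0.0612
grasp_force: 38.4
```

The tilt is real (2.5°), so level the cup before touchdown.

```bash
python3 -m creep '0 0 0 -0.044 0 0 0.2;0 0 3 -0.044 0 0 0.2;0 0 5 -0.044 0 0 0.2;0 0 6 -0.044 0 0 0.2;0 0 6 -0.044 0 0 0.2'
```

```text
time: 8.85
eef_pos: [0.497, -0.2141, 0.0585]
tool_rot: [[-0.964, -0.267, -0.012], [-0.267, 0.963, 0.042], [0.0, 0.044, -0.999]]
force: [-0.6, 0.1, 0.5]
opening: 0.0611
grasp_force: 38.5
```

```bash
python3 -m creep '0 0 0.5 0 0 0 0.2;0 0 1 0 0 0 0.2;0 0 1 0 0 0 0.2'
python3 - <<'E'
from h import *
snap('side','s2');p=cv2.imread('pics/s2.png');cv2.imwrite('pics/s2c.png',cv2.resize(p[110:250,220:400],None,fx=4,fy=4,interpolation=2))
E
```

```text
time: 9.22
eef_pos: [0.4972, -0.2141, 0.0585]
tool_rot: [[-0.964, -0.267, -0.011], [-0.267, 0.963, 0.042], [-0.0, 0.044, -0.999]]
force: [-3.0, 1.6, 7.4]
opening: 0.0614
grasp_force: 39.0
```

View pics/s2c.png

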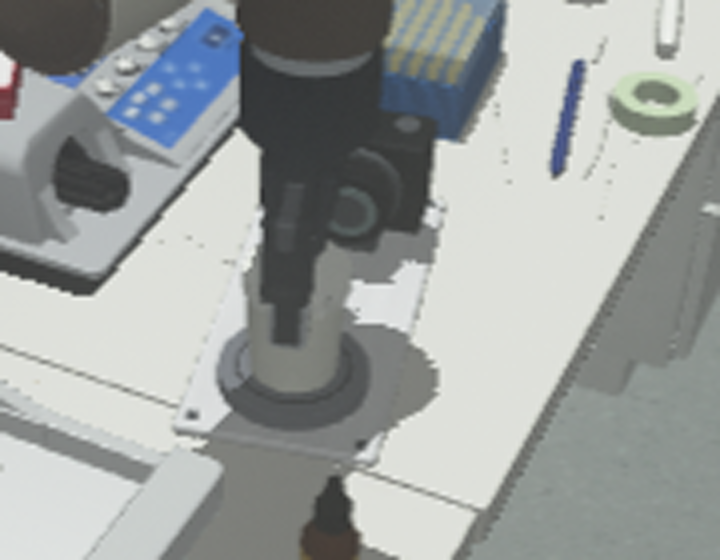

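Cup standing on the stage inside the ring (base at (294,385)), 7 N contact. Release and rise.

```bash
python3 -m creep '0 0 0 0 0 0 -0.4;0 0 0 0 0 0 -0.5;0 0 0 0 0 0 -0.6;0 0 0 0 0 0 -0.8;0 0 0 0 0 0 -1;0 0 0 0 0 0 -1;0 0 0 0 0 0 -1' && python3 -m creep '0 -0.4 -10 0 0 0 -1;0 -1.3 -30 0 0 0 -1;0 -3 -70 0 0 0 -1;0 -5 -120 0.044 0 0 -1;0 -7 -160 0.044 0 0 -1;0 -7 -160 0.044 0 0 -1'
python3 - <<'E'
from h import *
snap('wrist','w4');disc('w4',[.497,-.214],.05,.087,.1);disc('w4',[.5653,-.352],.02,.105,.12)
P=cloud('w4').reshape(-1,3)-[.497,-.214,.093];Q=P[(np.hypot(P[:,0],P[:,1])<.027)&(abs(P[:,2])<.006)]
print(np.linalg.lstsq(np.c_[Q[:,:2],np.ones(len(Q))],Q[:,2],rcond=None)[0])
s=sense();print(s['eef_pos'],tool([.565,-.352,.16]))
E
```

```text
time: 10.15
eef_pos: [0.4971, -0.2142, 0.0573]
tool_rot: [[-0.964, -0.266, -0.012], [-0.267, 0.963, 0.042], [0.0, 0.044, -0.999]]
force: [-0.2, -0.5, -0.5]
opening: 0.0854
grasp_force: 0.0
time: 10.9
eef_pos: [0.5029, -0.2284, 0.2216]
tool_rot: [[-0.964, -0.267, 0.009], [-0.267, 0.964, -0.002], [-0.008, -0.005, -1.0]]
force: [0.2, -0.0, -0.1]
opening: 0.0852
grasp_force: 0.0
w4 3884 enclosing 0.49920153617858887 -0.21412314474582672 0.03131265193223953 mean [ 0.49803246 -0.21462288  0.09417703]
w4 477 enclosing 0.5654223561286926 -0.3538418412208557 0.010193287394940853 mean [ 0.56448418 -0.35299648  0.11116621]
[-0.00049812  0.00207461  0.00124743]
[ 0.50145435 -0.22783627  0.21903899] [ -27.93262301 -136.50649362   59.38037163]
```

```bash
python3 - <<'E'
from h import *
P=cloud('top0').reshape(-1,3)
for r in(.05,.08,.11):
    m=np.hypot(P[:,0]-.565,P[:,1]+.352)<r; print(r,P[m,2].max())
print(tool([.5648,-.3522,.135]),tool([.5648,-.3522,.2]))
E
python3 -m creep '-5 -20 0 0 0 0 1;-10 -50 2 0 0 0 1;-16 -80 5 0 0 0 1;-22 -110 10 0 0 0 1;-27 -130 15 0 0 0 1;-28 -137 19 0 0 0 1;-28 -137 19 0 0 0 1;-28 -137 19 0 0 0 1' 60
python3 - <<'E'
from h import *
s=sense();print(s['opening'],s['eef_pos'],tool([.5648,-.3522,.118]))
E
```

```text
0.05 0.11431622931005148
0.08 0.11431622931005148
0.11 0.11431622931005148
[ -27.58162106 -136.60507054   84.37931322] [ -27.85451831 -136.71149568   19.37997321]
time: 11.95
eef_pos: [0.564, -0.3516, 0.1979]
tool_rot: [[-0.964, -0.267, -0.0], [-0.267, 0.964, 0.0], [0.0, 0.0, -1.0]]
force: [0.8, -0.2, 0.6]
opening: 0.0001
grasp_force: 0.0
9.949780270762075e-05 [ 0.56401009 -0.35163176  0.19794546] [-0.63008168 -0.78434576 79.94505535]
```

```bash
python3 -m creep '0 0 40 0 0 0 1;0 0 65 0 0 0 1;0 0 78 0 0 0 1;0 -0.5 83 0 0 0 1;0 -0.5 83 0 0 0 1;0 -0.5 83 0 0 0 1'; python3 -m creep '0 0 1 0 0 0 1;0 0 2 0 0 0 1;0 0 3 0 0 0 1;0 0 3 0 0 0 1'; python3 -m creep '0 0 1 0 0 0 1;0 0 2 0 0 0 1;0 0 2 0 0 0 1'
```

```text
time: 12.7
eef_pos: [0.5651, -0.353, 0.1161]
tool_rot: [[-0.964, -0.267, 0.002], [-0.267, 0.964, -0.001], [-0.002, -0.001, -1.0]]
force: [0.5, -1.5, 0.0]
opening: -0.0001
grasp_force: 0.0
time: 13.2
eef_pos: [0.5644, -0.3528, 0.1117]
tool_rot: [[-0.964, -0.266, -0.0], [-0.266, 0.964, 0.0], [0.0, 0.0, -1.0]]
force: [0.4, 0.4, 0.0]
opening: 0.0002
grasp_force: 0.0
time: 13.58
eef_pos: [0.5646, -0.3528, 0.11]
tool_rot: [[-0.964, -0.267, 0.0], [-0.267, 0.964, -0.0], [-0.0, -0.0, -1.0]]
force: [-0.8, 0.6, 0.9]
opening: 0.0002
grasp_force: 0.6
```

```bash
python3 -m creep '0 0 1 0 0 0 1;0 0 1 0 0 0 1' | egrep 'eef|force:|time'; python3 -m creep '0 0 1 0 0 0 1;0 0 1 0 0 0 1'| egrep 'eef|force:'; python3 -m creep '0 0 0.5 0 0 0 1;0 0 0.5 0 0 0 1'| egrep 'eef|force:'
```

```text
time: 13.82
eef_pos: [0.5646, -0.3528, 0.109]
force: [0.3, 0.4, 2.1]
grasp_force: 0.8
eef_pos: [0.5645, -0.3528, 0.1079]
force: [0.6, -0.0, 2.3]
grasp_force: 1.1
eef_pos: [0.5645, -0.3528, 0.1074]
force: [-0.1, 0.3, 1.9]
grasp_force: 1.2
```

```bash
python3 -m creep '0 0 0.5 0 0 0 1;0 0 0.5 0 0 0 1' | egrep 'eef|force:|time'; python3 -m creep '0 0 0.5 0 0 0 1;0 0 0.5 0 0 0 1'| egrep 'eef|force:'; python3 -m creep '0 0 0.3 0 0 0 1;0 0 0.3 0 0 0 1'| egrep 'eef|force:'
```

```text
time: 14.58
eef_pos: [0.5646, -0.3528, 0.1069]
force: [-0.5, -0.2, 1.8]
grasp_force: 1.3
eef_pos: [0.5646, -0.3528, 0.1064]
force: [-0.8, 1.0, 3.3]
grasp_force: 1.4
eef_pos: [0.5646, -0.3528, 0.1062]
force: [-0.3, 1.2, 3.1]
grasp_force: 1.6
```

```bash
python3 -m creep '0 0 0.3 0 0 0 1;0 0 0.3 0 0 0 1' | egrep 'eef|force:|time'; python3 -m creep '0 0 0.2 0 0 0 1;0 0 0.2 0 0 0 1'| egrep 'eef|force:'
```

```text
time: 15.32
eef_pos: [0.5646, -0.3528, 0.1061]
force: [-0.9, 0.4, 5.4]
grasp_force: 2.5
eef_pos: [0.5646, -0.3528, 0.1061]
force: [-1.0, 0.8, 5.7]
grasp_force: 2.9
```

At the first click (position stopped, about 5.7 N). Hold.

```bash
python3 -m creep '0 0 0 0 0 0 1;0 0 0 0 0 0 1;0 0 0 0 0 0 1;0 0 0 0 0 0 1;0 0 0 0 0 0 1;0 0 0 0 0 0 1;0 0 0 0 0 0 1' | egrep 'eef|force:|time'; python3 -m creep '0 0 0 0 0 0 1;0 0 0 0 0 0 1;0 0 0 0 0 0 1;0 0 0 0 0 0 1;0 0 0 0 0 0 1;0 0 0 0 0 0 1;0 0 0 0 0 0 1' | egrep 'eef|force:|time'
```

```text
time: 16.45
eef_pos: [0.5646, -0.3529, 0.1061]
force: [-0.8, 0.5, 5.3]
grasp_force: 2.9
time: 17.32
eef_pos: [0.5646, -0.3528, 0.1061]
force: [-1.3, 0.5, 6.3]
grasp_force: 2.9
```

```bash
python3 -m creep '0 0 2 0 0 0 1;0 0 4 0 0 0 1;0 0 5.5 0 0 0 1;0 0 6.5 0 0 0 1;0 0 7 0 0 0 1;0 0 7 0 0 0 1' | egrep 'eef|force:|time'
```

```text
time: 18.08
eef_pos: [0.5646, -0.3529, 0.1009]
force: [-2.7, 3.0, 11.2]
grasp_force: 6.1
```

```bash
python3 -m creep '0 0 0.5 0 0 0 1;0 0 1 0 0 0 1;0 0 1 0 0 0 1' | egrep 'eef|force:|time'
```

```text
time: 18.45
eef_pos: [0.5646, -0.3529, 0.1008]
force: [-3.4, 3.9, 15.8]
grasp_force: 7.7
```

Bottomed (position stopped, 15.8 N). Release, retreat and check.

```bash
python3 -m creep '0 0 -4 0 0 0 1;0 0 -10 0 0 0 1;0 0 -20 0 0 0 1;0 0 -50 0 0 0 1;0 0 -90 0 0 0 1;0 30 -110 0 0 0 1;0 60 -120 0 0 0 1;0 60 -120 0 0 0 1;0 60 -120 0 0 0 1' | egrep 'eef|force:|time'
python3 - <<'E'
from h import *
snap('wrist','w5');disc('w5',[.497,-.214],.05,.087,.1);disc('w5',[.5653,-.352],.02,.103,.12)
p=cv2.imread('pics/w5.png');cv2.imwrite('pics/w5v.png',p)
E
```

```text
time: 19.58
eef_pos: [0.5483, -0.2949, 0.2168]
force: [-0.1, -0.2, 0.3]
grasp_force: 0.0
w5 4408 enclosing 0.49961110949516296 -0.21429769694805145 0.0314476378262043 mean [ 0.4984328  -0.21521574  0.09423352]
w5 518 enclosing 0.5660775899887085 -0.35378512740135193 0.010165384970605373 mean [ 0.56475296 -0.35347579  0.11124988]
```

View pics/w5v.png

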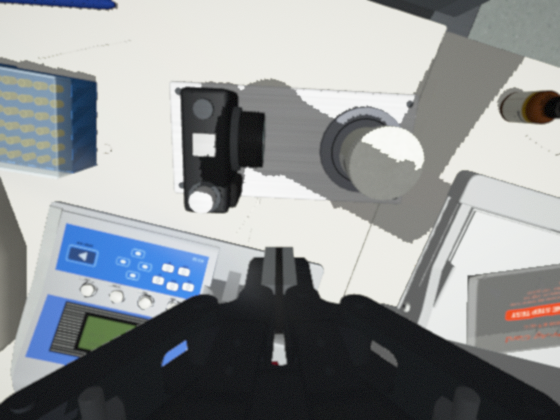

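The cup stands upright on the stage (lid at (380,163)). The shutter is back up at z 0.111 (201,201), and the gripper is clear.

```bash
python3 -c "
from rig import *
print(job_done())"
```

```text
the job is handed in; nothing more can be done
None
```

The job is handed in at about 20 s: the cup is upright and released on the stage, within about 1 mm of centre; the shutter was half-pressed for about 2 s, then pressed right down and has sprung back up; the swab jar and dropper bottle were not touched.

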